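# Line up the quarter-turn fastener and hold the access panel shut

## Task

The sprung access panel on the grey equipment housing is standing ajar. Turn the black wing of its quarter-turn fastener until the wing lies in line with the two raised ribs on the panel, so that the cross pin underneath matches its slot; only then press the panel fully home against the housing and finish while still holding it pressed shut with the gripper, ready for a colleague to put the screws in. Leave the other things on the shelf where they are.

Things in the scene. Friction and masses are not known exactly. Their poses are not given: they have to be found in the camera images.
- panel (a joint): opening angle (rad) of the aluminium access panel, 180 x 190 x 3 mm. 0 = fully home on the housing's rubber seal, 0.11 = ajar on its stop, held there by a spring. Shutting it takes 3 N at first and 6 N when home, pushing down at a rubber pad; it springs open when let go. If the fastener is over 0.2 rad out of line, its pin hits the slot plate and the panel stops at about 0.08 rad
- fastener (a joint): turn (rad) of the fastener about the panel's normal, from above positive anticlockwise; 0 = wing in line with the ribs and pin in line with the slot. Starts 0.8 to 1.5, so turn it clockwise. It goes from -0.7 to 1.75 with no detent or stop at 0; light friction (0.05 N m) keeps it where it is left
- fastener_grip (a point): point in the fastener's black plastic wing, on its turning axis, 25 mm above the panel, 9 mm below the wing's top. The wing is a bar 46 mm long (its x axis), 14 mm thick (y; grip it across this) and 30 mm high (z, the panel's normal) on a steel disc 36 mm across, 4 mm high. Ribs 8 mm wide, 3 mm high run from the disc along the panel's x axis. Hinge line 140 mm from the axis
- pad_left (a point): centre of the top of one of two flat black rubber push pads on the panel, 45 x 45 x 2 mm, 60 mm to the +y side of the fastener axis. Axes of the panel: x from its free edge to its hinge (along the ribs), y along the hinge, z its upward normal. Shutting the panel lowers this point by about 15 mm
- pad_right (a point): the same for the other push pad, 60 mm to the -y side of the fastener axis
- adapter_a_center (a point): centre of a chrome barrel adapter standing on end, 24 mm across, 38 mm high; not needed, leave alone
- adapter_b_center (a point): centre of a second, identical barrel adapter; not needed, leave alone
- lamp_center (a point): centre of a black plastic tally lamp housing, 50 x 70 x 45 mm (x, y, z); not needed, leave alone
- driver_grip (a point): handle of a small screwdriver with an orange grip, 150 mm long, lying on the shelf; not needed, leave alone

How it is judged:
By the outcome, as a careful person would: the job done as asked, in the order asked, and still so for the second after the job is handed in, while the arm keeps its last pose, push and grip.
It also fails if it takes over 45 s, if anything falls off the work surface, if the arm or the gripper's body presses on something with over 40 N, if the wrist force passes 120 N, or if a joint passes its speed limit or range.

## Robot

A 6-joint arm with a two-finger parallel gripper is mounted at the origin on the work surface. World frame = base frame: x ahead of the robot, y to its left, z up, the work surface at z = 0. Lengths are in m, angles in rad, forces in N, time in s.
With the tool pointing down it reaches from about 0.275 to 0.725 m from the base axis. Payload 5.6 kg.
Tool frame: the origin (TCP) lies between the finger pads; the fingertips stand 11 mm ahead of it and the grasp point (between the pads) lies 8 mm behind it; z points along the fingers, y is the direction in which the jaws open and shut (so a half turn about z gives the same grasp; the last joint's range is limited). The gripper opens to 85 mm and grips with 20 to 120 N. Pads are 22 mm wide; open, the fingers measure 114 mm over their backs; the gripper's body (76 mm by 85 mm) begins 54 mm behind the grasp point. The pads swing forward as they close: fully open they stand 13 mm farther back than shut.
Start: joints at [-0.863, 0.255, 0.108, 0, -1.424, -0.285], TCP at [0.226, -0.502, 0.216] pointing down, gripper open.
Joint ranges: [-2.95, 2.95], [-1.21, 1.97], [-1.09, 1.5], [-2.87, 1.71], [-2.94, -0.07], [-3.05, 3.05]. Speed limits (rad/s): [2.57, 2.57, 3.14, 3.14, 3.14, 3.14].

## Interface

Orientations are given as a rotation vector (axis times angle).
In Python, from workcell import monitor, optics, job gives the robot as it stands.
- The arm moves only by the tool move_arm, never from a script. Its argument "deltas" is a list of rows, each a list of 2 entries, a list of its own where there are three numbers: the shift along the tool's x, y, z as a fraction of full scale, then the turn, a rotation vector about the tool's x, y, z as a fraction of full scale. A call has 1 to 10 rows; each row shifts and turns the commanded pose from where the row before left it, along the tool's axes as they then stand; what a row does not reach is not made up. Full scale, the value 1, is 0.05 m for a shift and 0.12 rad for a turn. A row lasts 1/8 s, in which the tool goes at most 62.5 mm and 10.7 degrees, less where a joint would pass 70% of its speed; a pose out of reach is approached as far as the arm can. A call with a number of a shift or a turn outside -1 to 1 is refused whole. A call with a gripper value outside its range is refused whole. "hand" is the opening, from 0 (shut) to 1 (fully open), set as the call begins (left out, the last holds). The fingers move at their own pace and stop on an object; the grip force is fixed at half the most. Time passes only in rows, so rows that do not move let the fingers close. It gives the time, the measured TCP pose, the force and the opening at its end, in the units of the state.
- monitor.get_obs(): the state, without advancing time (a new reading comes with each control period).
- optics.get_image(name): name is "side" or "top"; returns the picture (400x640x3 uint8, red, green, blue); there is no depth.
- optics.get_calibration(name): a dict with "camera_matrix" (3x3 intrinsics, pixels), "pose" (4x4, takes a point from camera to world coordinates). Camera axes: x right, y down, z forward; pixel columns grow to the right and rows downward; lengths in m; the calibration is good to about 2 mm. A picture is of the moment at which its call begins. get_calibration takes no time and is no camera call.
- job.close_job(): hands the job in, once; it reports no verdict.
Trained networks look in the newest picture that a camera, given by its name, has taken for a name from the list of things; names that differ only in an ending like _2 or _b are one class to them, and where a whole thing is asked for, a point or a joint stands for the part that bears it (a point fixed in the world has none). Each returns a list of dicts, best first, with "score" (0 to 1); they miss things now and then, are a little off and sometimes report something else, mostly with a low value. They report only what shows in the picture. A call takes as long as a camera call.
- optics.recognise(query, camera): "rect" ([left, top, right, bottom] in pixels, round what is visible of it).
- optics.cut_out(query, camera): "mask" (400x640 bool, what is visible of it) and "rect" ([left, top, right, bottom] in pixels, round what is visible of it).
The state is a dict: "time_s": time; "joint_pos": joint angles; "dq": joint speeds; "joint_efforts": joint torques, N m; "position": TCP position; "tool_rot": TCP orientation; "contact_force": force on the tool from outside, world axes, zero at the start; "ft_torque": the same for the moment, N m; "opening": finger opening in m.
Only numpy, scipy, OpenCV 4.12 (cv2) and the standard library are available. Lean on these libraries where they do the work, as an engineer would, in place of code of your own. Each camera call takes 0.05 s, during which the arm holds its last target.

## Working session

There is one attempt and no reset: what is moved stays moved. The work goes in short steps, Python scripts to look and compute and a tool call to move; the robot and the scene stay as the last step left them, time stands still between calls to the robot, and variables do not carry over. Pictures are saved under pics/ and viewed, and the job is handed in when it is done.

Besides the shell and the picture viewer there is one more tool, called after ">>>" as name([rows], argument=value, ...), one row to a line, values as JSON. move_arm: Moves the arm, as the interface text tells. Its arguments: {"type":"object","properties":{"deltas":{"type":"array","items":{"type":"array"}},"hand":{"type":"number"}},"required":["deltas"]}

```bash
ls; mkdir -p pics
python3 - <<'E'
from workcell import monitor, optics, job
import cv2,numpy as np
print(monitor.get_obs())
for n in("side","top"):
    cv2.imwrite(f"pics/{n}0.png",optics.get_image(n)[:,:,::-1])
    c=optics.get_calibration(n);print(n,np.round(c["camera_matrix"],1).tolist(),np.round(c["pose"],4).tolist())
    for q in("fastener_grip","pad_left","pad_right","panel","adapter_a_center","lamp_center","driver_grip"):
        print(q,[(round(d["score"],2),np.round(d["rect"]).tolist()) for d in optics.recognise(q,n)[:3]])
E
```

```text
pics
{'time_s': 0.0, 'joint_pos': array([-8.63400740e-01,  2.55704946e-01,  1.07002304e-01, -4.95886226e-04,
       -1.42388536e+00, -2.84640176e-01]), 'dq': array([ 0.00025029, -0.00021567,  0.00171652,  0.00083034,  0.00040881,
        0.00246889]), 'joint_efforts': array([-5.69200147e-04, -3.86622512e+01,  2.37940174e+01,  5.36515296e+00,
       -6.03080902e-03, -1.03662915e-04]), 'position': array([ 0.22551494, -0.5010631 ,  0.21521388]), 'tool_rot': array([ 6.58927755e-01, -3.07128041e+00, -2.84147243e-03]), 'contact_force': array([-0.59037193, -0.19571327, -0.12893288]), 'ft_torque': array([ 0.01249303, -0.02070389,  0.00025401]), 'opening': 0.08565348045322538}
side [[403.1, 0.0, 322.4], [0.0, 403.1, 199.3], [0.0, 0.0, 1.0]] [[-0.9277, -0.2408, 0.2852, 0.3754], [-0.3729, 0.5686, -0.7332, 0.6764], [0.0144, -0.7866, -0.6173, 0.6198], [0.0, 0.0, 0.0, 1.0]]
fastener_grip [(0.52, [348.0, 162.0, 362.0, 183.0])]
pad_left [(0.7, [285.0, 157.0, 375.0, 210.0])]
pad_right [(0.83, [291.0, 157.0, 372.0, 210.0])]
panel [(0.64, [287.0, 156.0, 372.0, 211.0]), (0.35, [352.0, 161.0, 363.0, 184.0])]
adapter_a_center [(0.7, [349.0, 243.0, 360.0, 261.0])]
lamp_center [(0.72, [321.0, 143.0, 344.0, 159.0])]
driver_grip [(0.68, [271.0, 267.0, 349.0, 282.0])]
top [[368.8, 0.0, 320.0], [0.0, 368.8, 197.7], [0.0, 0.0, 1.0]] [[0.0278, -0.9933, 0.1118, 0.5477], [-0.9996, -0.0279, 0.0005, 0.094], [0.0026, -0.1117, -0.9937, 0.8478], [0.0, 0.0, 0.0, 1.0]]
fastener_grip [(0.63, [378.0, 215.0, 404.0, 235.0])]
pad_left [(0.91, [327.0, 152.0, 438.0, 259.0])]
pad_right [(0.73, [326.0, 151.0, 439.0, 260.0])]
panel [(0.72, [327.0, 151.0, 436.0, 261.0])]
adapter_a_center [(0.63, [308.0, 245.0, 318.0, 257.0])]
lamp_center [(0.65, [435.0, 163.0, 475.0, 186.0])]
driver_grip [(0.9, [263.0, 193.0, 294.0, 254.0])]
```

Run:
```python
import cv2
a=cv2.imread("pics/top0.png")[130:280,240:500];b=cv2.imread("pics/side0.png")
cv2.imwrite("pics/top0c.png",cv2.resize(a,None,fx=3,fy=3,interpolation=2))
cv2.imwrite("pics/side0c.png",cv2.resize(b[120:300,250:450],None,fx=3,fy=3,interpolation=2))
```

```text
(no output)
```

View pics/top0c.png

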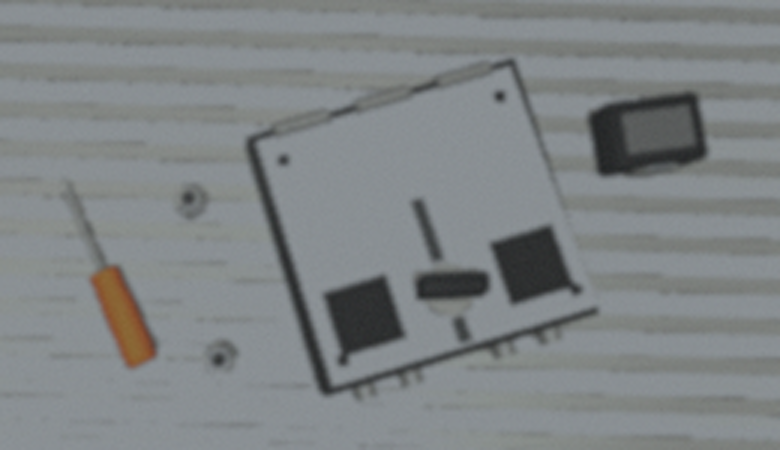

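View pics/side0c.png

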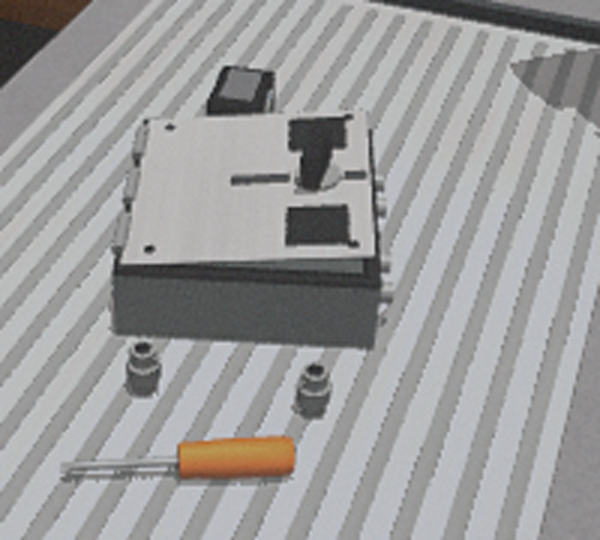

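View pics/top0.png

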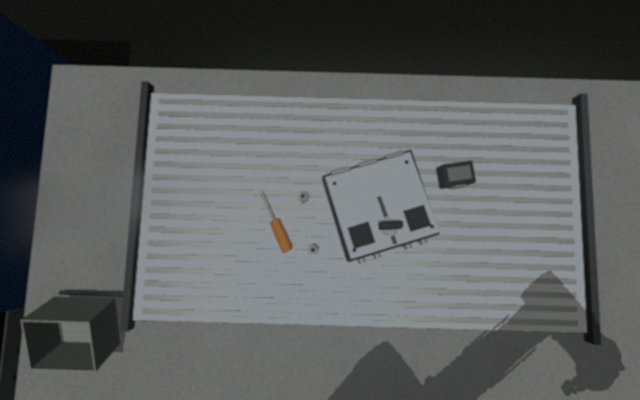

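View pics/side0.png

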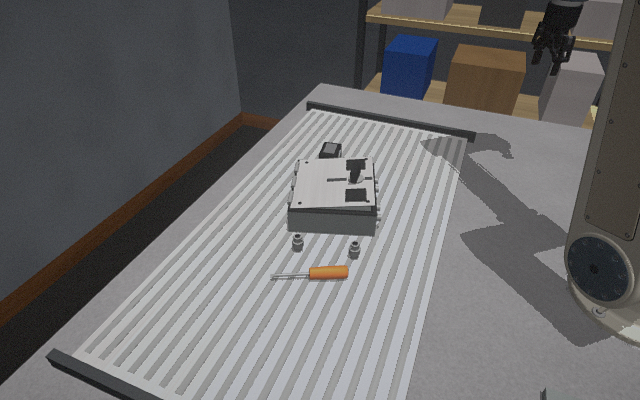

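```bash
cat > h.py <<'E'
from workcell import monitor, optics
import numpy as np, cv2
from scipy.optimize import least_squares
from scipy.spatial.transform import Rotation as R
C={n:optics.get_calibration(n) for n in("side","top")}
def proj(n,P):
    T=np.linalg.inv(C[n]["pose"]);P=np.atleast_2d(P);q=(P@T[:3,:3].T+T[:3,3])@np.array(C[n]["camera_matrix"]).T
    return q[:,:2]/q[:,2:]
def Rp(yaw,a): # panel axes; free edge (-x) up for a>0
    return R.from_euler("z",yaw).as_matrix()@R.from_euler("y",a).as_matrix()
E
cat > fit.py <<'E'
from h import *
# panel pts relative to the fastener axis at panel top. hinge x=+.14
top={"pl":((0,.06,.002),(361.7,234.7)),"pr":((0,-.06,.002),(417,218)),"hl":((None,.095,0),(323.3,176.7)),"hr":((None,-.095,0),(411,150.7)),"fr":(("f",-.095,0),(439.3,233.7)),"fl":(("f",.095,0),(348.3,260))}
side={"pl":((0,.06,.002),(355.8,194.8)),"pr":((0,-.06,.002),(356,164.7)),"nh":((None,.095,0),(289.3,208)),"nf":(("f",.095,0),(375,206.7)),"ff":(("f",-.095,0),(373.3,157.3)),"fh":((None,-.095,0),(299.3,159.3))}
def res(p,full=False):
    x,y,z,yaw,a,xh=p;out=[]
    for n,d in(("top",top),("side",side)):
        P=np.array([[xh if q[0] is None else xh-.18 if q[0]=="f" else q[0],q[1],q[2]] for q,_ in d.values()])
        out.append(proj(n,P@Rp(yaw,a).T+[x,y,z])-np.array([u for _,u in d.values()]))
    r=np.vstack(out)
    return r if full else np.r_[r.ravel(),(a-.11)/.02,(xh-.135)/.01]
s=least_squares(res,[.5,-.05,.09,.3,.11,.135],loss="soft_l1")
print(np.round(s.x,4));print(np.round(res(s.x,True),1))
np.save("fit.npy",s.x)
x,y,z,yaw,a,xh=s.x
for n in C:
    o=np.array([x,y,z]);M=Rp(yaw,a)
    print(n,"disc",proj(n,o).round(1),"wingtop",proj(n,o+M@[0,0,.034]).round(1))
    for f in (0.8,1.0,1.2,1.3,1.4):
        print(f,proj(n,np.array([[.023*np.cos(f),.023*np.sin(f),.034],[-.023*np.cos(f),-.023*np.sin(f),.034]])@M.T+o).round(1).tolist())
E
python3 fit.py
```

```text
[ 0.5766 -0.0469  0.0913  0.31    0.0977  0.1392]
[[-1.4  0.3]
 [-0.6  0.6]
 [ 1.3 -0.1]
 [-0.8  1.4]
 [-0.1 -0.7]
 [ 1.3 -0.6]
 [-0.3  0.5]
 [-0.1 -0. ]
 [ 0.2 -0.5]
 [ 0.1 -0.8]
 [-0.6 -0.3]
 [ 0.6  0.1]]
side disc [[355.7 179.9]] wingtop [[355.2 167.4]]
0.8 [[347.8, 171.8], [362.4, 163.1]]
1.0 [[349.4, 172.4], [360.8, 162.5]]
1.2 [[351.3, 172.9], [359.0, 162.0]]
1.3 [[352.3, 173.1], [358.0, 161.9]]
1.4 [[353.3, 173.2], [357.0, 161.8]]
top disc [[388.2 226.9]] wingtop [[391.  224.7]]
0.8 [[380.4, 219.3], [401.6, 230.2]]
1.0 [[379.5, 221.4], [402.4, 228.0]]
1.2 [[379.2, 223.7], [402.8, 225.7]]
1.3 [[379.2, 224.9], [402.8, 224.6]]
1.4 [[379.3, 226.0], [402.7, 223.4]]
```

```bash
cat > go.py <<'E'
from h import *
import sys
def target(f,h,dx=0,dy=0,a=None):
    """gripper across wing at turn f, TCP h above panel on axis"""
    x,y,z,yaw,a0,xh=np.load("fit.npy"); M=Rp(yaw,a0 if a is None else a)
    p=np.array([x,y,z])+M@[dx,dy,h]
    zt=-M[:,2]; yt=-(M@[np.sin(f),-np.cos(f),0]) 
    return p,np.c_[np.cross(yt,zt),yt,zt]
def plan(p,Rt):
    o=monitor.get_obs();Rc=R.from_rotvec(o["tool_rot"]).as_matrix()
    t=Rc.T@(p-o["position"])/.05; w=R.from_matrix(Rc.T@Rt).as_rotvec()/.12
    t2=Rt.T@(p-o["position"])/.05
    print("t",o["time_s"],"shift first:",t.round(3),"turn:",w.round(3),"| turn first, then shift:",t2.round(3))
    print("F",o["contact_force"].round(2),"M",o["ft_torque"].round(3),"open",round(o["opening"],4),"q",o["joint_pos"].round(3))
    print("tgt",p.round(4), "pos",o["position"].round(4))
E
python3 - <<'E'
from go import *
plan(*target(1.32,.09))
E
```

```text
t 0.8 shift first: [-10.305   5.392   0.704] turn: [ -0.568   0.653 -10.051] | turn first, then shift: [-8.71  -7.736 -0.239]
F [-0.34  0.17 -0.04] M [0.084 0.029 0.049] open 0.0855 q [-0.863  0.255  0.108 -0.    -1.424 -0.285]
tgt [ 0.585  -0.0442  0.1809] pos [ 0.2257 -0.5015  0.2161]
```

>>> move_arm([
  [[-0.9,0.48,0],[0,0,0]],
  [[-0.9,0.48,0],[0,0,0]],
  [[-0.9,0.48,0],[0,0,0]],
  [[-0.9,0.48,0],[0,0,0]],
  [[-0.9,0.48,0],[0,0,0]],
  [[-0.9,0.48,0],[0,0,0]],
  [[-0.9,0.48,0],[0,0,0]],
  [[-0.9,0.48,0],[0,0,0]],
  [[-0.9,0.48,0],[0,0,0]],
  [[-0.9,0.48,0],[0,0,0]],
], hand=1)

```text
time_s: 2.05
position: [0.5385, -0.0966, 0.2163]
tool_rot: [-0.659, 3.071, -0.0]
contact_force: [0.4, -0.8, 0.4]
opening: 0.0854
```

>>> move_arm([
  [[0,0,0],[-0.06,0.07,-1]],
  [[0,0,0],[-0.06,0.07,-1]],
  [[0,0,0],[-0.06,0.07,-1]],
  [[0,0,0],[-0.06,0.07,-1]],
  [[0,0,0],[-0.06,0.07,-1]],
  [[0,0,0],[-0.06,0.07,-1]],
  [[0,0,0],[-0.06,0.07,-1]],
  [[0,0,0],[-0.06,0.07,-1]],
  [[0,0,0],[-0.06,0.07,-1]],
  [[0,0,0],[-0.06,0.07,-1]],
])

```text
time_s: 3.3
position: [0.5376, -0.0981, 0.2161]
tool_rot: [2.217, -2.094, -0.076]
contact_force: [0.3, 0.1, -0.0]
opening: 0.0854
```

Run:
```python
from go import *
plan(*target(1.32,.09))
for n in C:cv2.imwrite(f"pics/{n}1.png",optics.get_image(n)[:,:,::-1])
```

```text
t 3.3 shift first: [-1.038 -1.071  0.571] turn: [ 0.053 -0.019 -0.018] | turn first, then shift: [-1.034 -1.069  0.58 ]
F [ 0.29  0.1  -0.03] M [ 0.105 -0.333 -0.018] open 0.0854 q [ 0.121  0.318  0.182  0.02  -1.537 -0.065]
tgt [ 0.585  -0.0442  0.1809] pos [ 0.5376 -0.0981  0.2161]
```

>>> move_arm([
  [[-0.5,-0.53,0.29],[0.05,0,0]],
  [[-0.5,-0.53,0.29],[0,0,0]],
  [[0,0,0],[0,0,0]],
  [[0,0,0],[0,0,0]],
])

```text
time_s: 3.9
position: [0.5848, -0.0466, 0.181]
tool_rot: [2.215, -2.103, -0.069]
contact_force: [0.2, -0.2, 0.6]
opening: 0.0857
```

Run:
```python
from go import *
plan(*target(1.32,.09))
for n in C:cv2.imwrite(f"pics/{n}2.png",cv2.resize(optics.get_image(n)[110:270,250:480,::-1],None,fx=3,fy=3,interpolation=2))
```

```text
t 3.9 shift first: [-0.047 -0.006  0.001] turn: [-0.002 -0.021 -0.062] | turn first, then shift: [-0.047 -0.007  0.001]
F [ 0.2  -0.22  0.65] M [-0.002 -0.261  0.025] open 0.0857 q [ 0.196  0.408  0.228  0.014 -1.488 -0.146]
tgt [ 0.585  -0.0442  0.1809] pos [ 0.5848 -0.0466  0.181 ]
```

View pics/side2.png

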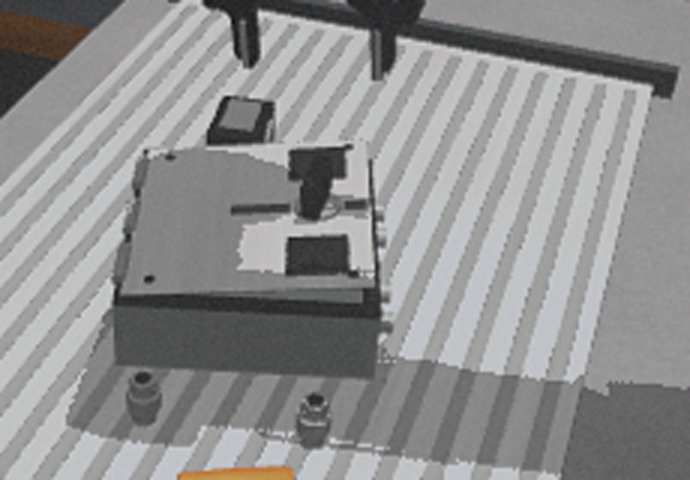

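View pics/top2.png

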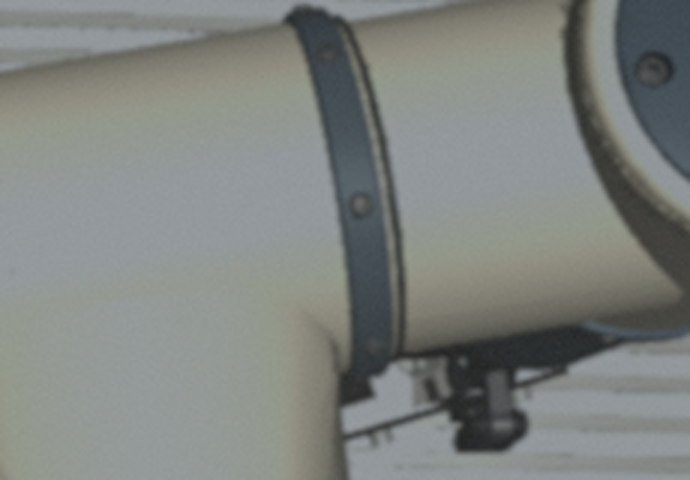

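>>> move_arm([
  [[-0.05,0,0.34],[0,-0.02,-0.06]],
  [[0,0,0.34],[0,0,0]],
  [[0,0,0.34],[0,0,0]],
  [[0,0,0.34],[0,0,0]],
  [[0,0,0],[0,0,0]],
  [[0,0,0],[0,0,0]],
])

```text
time_s: 4.75
position: [0.5788, -0.0463, 0.1143]
tool_rot: [2.225, -2.096, -0.07]
contact_force: [0.4, -0.1, 0.8]
opening: 0.0854
```

Run:
```python
from go import *
plan(*target(1.32,.018))
for n in C:cv2.imwrite(f"pics/{n}3.png",cv2.resize(optics.get_image(n)[110:270,250:480,::-1],None,fx=3,fy=3,interpolation=2))
```

```text
t 4.75 shift first: [-0.001  0.002  0.102] turn: [-0.016  0.001  0.004] | turn first, then shift: [-0.001  0.002  0.102]
F [ 0.4  -0.14  0.81] M [ 0.15  -0.328 -0.041] open 0.0854 q [ 0.197  0.428  0.088  0.012 -1.326 -0.14 ]
tgt [ 0.5783 -0.0464  0.1092] pos [ 0.5788 -0.0463  0.1143]
```

View pics/side3.png

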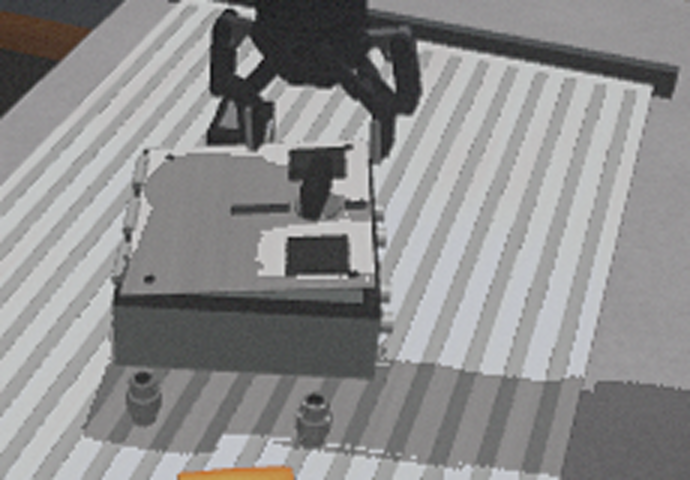

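Run:
```python
from go import *
o=monitor.get_obs();M=R.from_rotvec(o["tool_rot"]).as_matrix();p=o["position"]
def c(q):return ((proj("side",q)-[250,110])*3).round(0).tolist()
for zz in(0.011,-0.002):
  for yy in (.043,-.043,.057,-.057): print(zz,yy,c(p+M@[0,yy,zz]),c(p+M@[.011,yy,zz]),c(p+M@[-.011,yy,zz]))
print("tcp",c(p)); f=np.load("fit.npy");A=Rp(f[3],f[4])
print("wingtop",c(f[:3]+A@[0,0,.034]),c(f[:3]+A@[0,0,.004]))
m=optics.get_image("side");
for q in("fastener_grip",):
  for d in optics.cut_out(q,"side"):print(d["score"],d["rect"])
```

```text
0.011 0.043 [[373.0, 203.0]] [[376.0, 195.0]] [[369.0, 212.0]]
0.011 -0.043 [[261.0, 190.0]] [[265.0, 182.0]] [[257.0, 198.0]]
0.011 0.057 [[391.0, 206.0]] [[394.0, 197.0]] [[388.0, 214.0]]
0.011 -0.057 [[244.0, 188.0]] [[248.0, 180.0]] [[239.0, 196.0]]
-0.002 0.043 [[373.0, 189.0]] [[376.0, 181.0]] [[369.0, 197.0]]
-0.002 -0.043 [[260.0, 176.0]] [[264.0, 168.0]] [[256.0, 184.0]]
-0.002 0.057 [[391.0, 191.0]] [[395.0, 183.0]] [[388.0, 200.0]]
-0.002 -0.057 [[243.0, 174.0]] [[247.0, 166.0]] [[238.0, 182.0]]
tcp [[316.0, 185.0]]
wingtop [[316.0, 172.0]] [[317.0, 205.0]]
0.68 [349.2, 160.7, 364.3, 184.8]
0.46 [289.9, 157.5, 375.5, 207.4]
```

Run:
```python
from go import *
def c(q):return ((proj("side",q)-[250,110])*3).round(0).tolist()
M=R.from_rotvec([2.215,-2.103,-.069]).as_matrix();p=np.array([.5848,-.0466,.181])
for zz in(0.011,-.002,-.02):
  for yy in (.043,-.043): print(zz,yy,c(p+M@[0,yy,zz]))
a=optics.get_image("side");cv2.imwrite("pics/side3z.png",cv2.resize(a[100:200,300:410,::-1],None,fx=6,fy=6,interpolation=cv2.INTER_CUBIC))
a=cv2.imread("pics/side0.png");
# start: gripper in first picture
M=R.from_rotvec([.6589,-3.0713,-.0028]).as_matrix();p=np.array([.2255,-.5011,.2152])
for zz in(0.011,-.002,-.02):
  for yy in (.043,-.043,.057,-.057): print(zz,yy,proj("side",p+M@[0,yy,zz]).round(0))
cv2.imwrite("pics/side0g.png",cv2.resize(a[0:100,500:620],None,fx=6,fy=6,interpolation=cv2.INTER_CUBIC))
```

```text
0.011 0.043 [[374.0, 124.0]]
0.011 -0.043 [[258.0, 112.0]]
-0.002 0.043 [[374.0, 108.0]]
-0.002 -0.043 [[257.0, 96.0]]
-0.02 0.043 [[373.0, 85.0]]
-0.02 -0.043 [[255.0, 74.0]]
0.011 0.043 [[544.  91.]]
0.011 -0.043 [[529.  79.]]
0.011 0.057 [[547.  93.]]
0.011 -0.057 [[527.  77.]]
-0.002 0.043 [[546.  86.]]
-0.002 -0.043 [[531.  74.]]
-0.002 0.057 [[549.  89.]]
-0.002 -0.057 [[529.  72.]]
-0.02 0.043 [[548.  80.]]
-0.02 -0.043 [[533.  67.]]
-0.02 0.057 [[551.  82.]]
-0.02 -0.057 [[531.  66.]]
```

View pics/side3z.png

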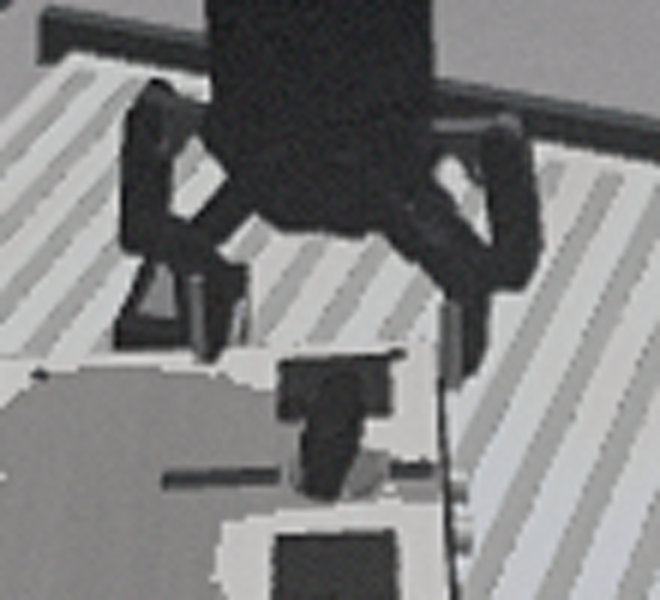

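View pics/side0g.png

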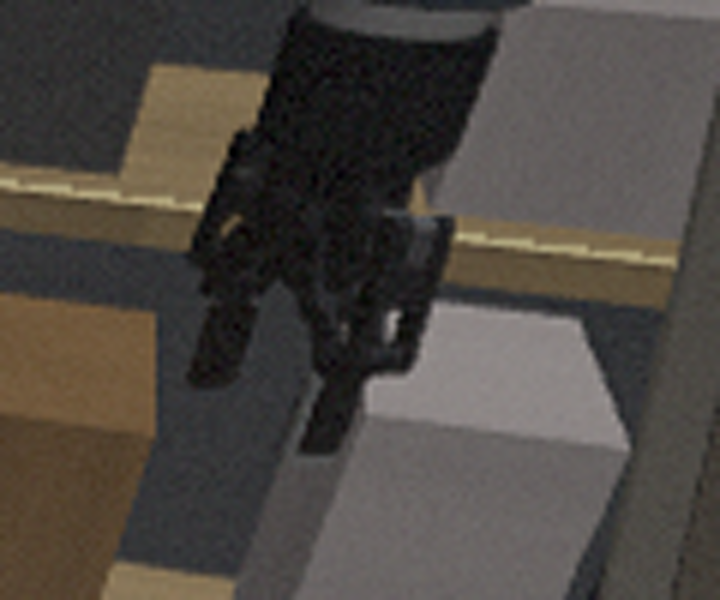

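>>> move_arm([
  [[0,0,-0.4],[0,0,0]],
  [[0,0,-0.4],[0,0,0]],
  [[0,0,0],[0,0,0]],
  [[0,0,0],[0,0,0]],
  [[0,0,0],[0,0,0]],
  [[0,0,0],[0,0,0]],
  [[0,0,0],[0,0,0]],
  [[0,0,0],[0,0,0]],
], hand=0.15)

```text
time_s: 6.0
position: [0.582, -0.0447, 0.1527]
tool_rot: [2.225, -2.094, -0.073]
contact_force: [1.3, -0.6, -0.1]
opening: 0.0128
```

Run:
```python
from go import *
def c(q):return ((proj("side",q)-[300,80])*6).round(0).tolist()
o=monitor.get_obs();M=R.from_rotvec(o["tool_rot"]).as_matrix();p=o["position"]
print(p,o["opening"])
for zz in(0.011,-.002,-.015,-.03):print(zz,c(p+M@[0,0,zz]))
a=optics.get_image("side");cv2.imwrite("pics/side4z.png",cv2.resize(a[80:180,300:410,::-1],None,fx=6,fy=6,interpolation=cv2.INTER_CUBIC))
a=optics.get_image("top");cv2.imwrite("pics/top4.png",a[:,:,::-1])
```

```text
[ 0.58198652 -0.04469448  0.15270718] 0.012780352358341922
0.011 [[330.0, 487.0]]
-0.002 [[329.0, 456.0]]
-0.015 [[328.0, 425.0]]
-0.03 [[326.0, 389.0]]
```

View pics/side4z.png

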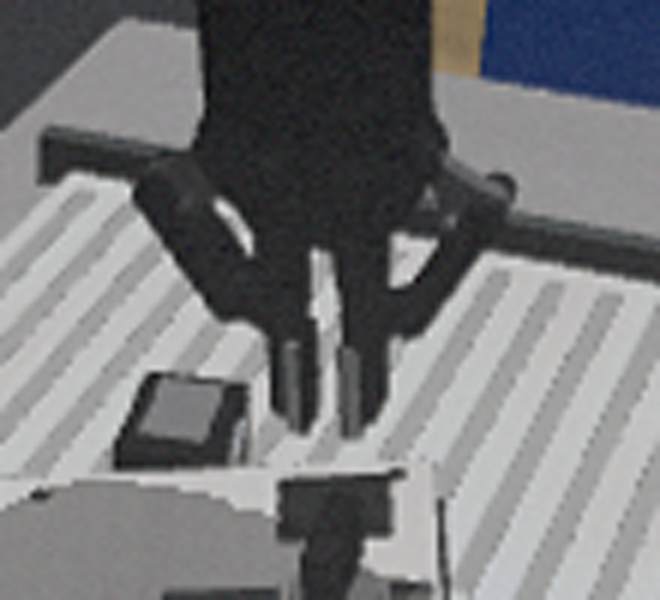

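View pics/top4.png

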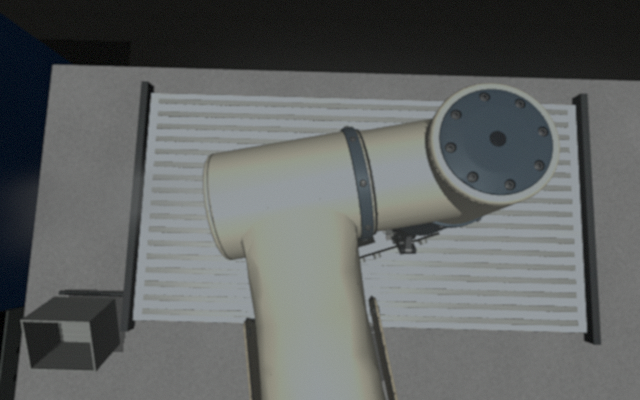

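```bash
python3 - <<'E'
from go import *
def tri(s,t):
    P=[]
    for n in("side","top"):
        T=np.linalg.inv(C[n]["pose"])[:3];P.append(np.array(C[n]["camera_matrix"])@T)
    X=cv2.triangulatePoints(P[0],P[1],np.array(s,float).reshape(2,1),np.array(t,float).reshape(2,1))[:,0];return (X[:3]/X[3]).round(4)
print("adapter",tri((354.5,252),(313,250.5)))
# driver: handle end centre
print("driver",tri((341.5,272),(286,247)), "blade tip",tri((271.5,275.5),(262.5,190.5)))
print("lamp",tri((332.5,148),(458,172)))
E
python3 - <<'E'
import cv2
a=cv2.imread("pics/top0.png");cv2.imwrite("pics/top0d.png",cv2.resize(a[185:262,255:325],None,fx=8,fy=8,interpolation=2))
E
```

```text
adapter [0.5234 0.1068 0.0254]
driver [0.5297 0.1669 0.0243] blade tip [0.6537 0.2248 0.0208]
lamp [ 0.6959 -0.2041  0.0611]
```

```bash
python3 - <<'E'
from go import *
def ray(n,uv,z):
    T=np.array(C[n]["pose"]);d=T[:3,:3]@np.linalg.inv(C[n]["camera_matrix"])@[*uv,1];o=T[:3,3];return (o+d*(z-o[2])/d[2])[:2].round(4)
print("adapterA",ray("top",(313,250.5),.019),ray("side",(354.5,252),.019))
print("driver end",ray("top",(286,247),.011),ray("side",(341.5,272),.011))
print("blade tip",ray("top",(262.5,190.5),.011),ray("side",(271.5,275.5),.011))
# gripper tip from top4? tray/fences corners
s=np.load("fit.npy")
for z in (.07,.08,.0913):print(z,"padL",ray("top",(361.7,234.7),z),ray("side",(355.8,194.8),z),"padR",ray("top",(417,218),z),ray("side",(356,164.7),z))
E
python3 - <<'E'
import cv2
a=cv2.imread("pics/side0.png");cv2.imwrite("pics/side0d.png",cv2.resize(a[225:290,265:365],None,fx=8,fy=8,interpolation=2))
E
```

```text
adapterA [0.5223 0.1067] [0.5257 0.1009]
driver end [0.5282 0.1677] [0.5342 0.1559]
blade tip [0.6547 0.2263] [0.6584 0.2175]
0.07 padL [0.5596 0.0047] [ 0.5665 -0.0212] padR [ 0.5979 -0.1115] [ 0.6045 -0.1387]
0.08 padL [0.5594 0.0059] [ 0.563  -0.0085] padR [ 0.5972 -0.1088] [ 0.6003 -0.1239]
0.0913 padL [0.5592 0.0072] [0.559  0.0058] padR [ 0.5965 -0.1058] [ 0.5956 -0.1071]
```

View pics/side0d.png

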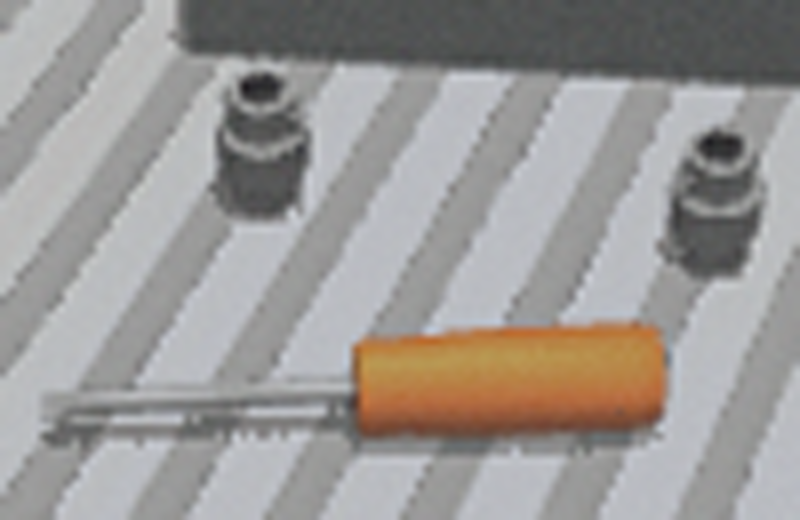

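View pics/top0d.png

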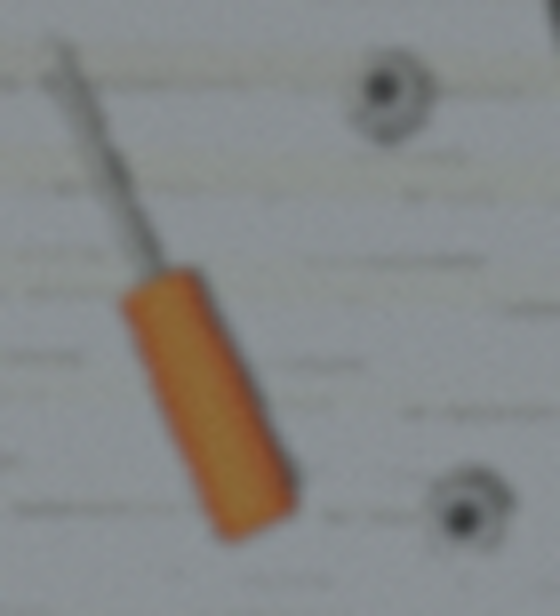

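Run:
```python
from go import *
a=cv2.imread("pics/top4.png");cv2.imwrite("pics/top4z.png",cv2.resize(a[210:270,350:450],None,fx=8,fy=8,interpolation=cv2.INTER_CUBIC))
o=monitor.get_obs();M=R.from_rotvec(o["tool_rot"]).as_matrix();p=o["position"]
def c(q):return ((proj("top",q)-[350,210])*8).round(0).tolist()
for zz in (.01,-.01,-.03,-.06,-.09):
  print(zz,[c(p+M@[xx,yy,zz]) for yy in (-.02,.02,.057) for xx in(-.011,.011)])
```

```text
0.01 [[[286.0, 28.0]], [[378.0, 25.0]], [[298.0, 194.0]], [[391.0, 191.0]], [[309.0, 352.0]], [[403.0, 349.0]]]
-0.01 [[[299.0, 14.0]], [[394.0, 11.0]], [[311.0, 185.0]], [[407.0, 182.0]], [[323.0, 347.0]], [[419.0, 344.0]]]
-0.03 [[[313.0, -1.0]], [[410.0, -4.0]], [[325.0, 175.0]], [[424.0, 172.0]], [[337.0, 342.0]], [[437.0, 338.0]]]
-0.06 [[[335.0, -25.0]], [[437.0, -28.0]], [[348.0, 159.0]], [[451.0, 156.0]], [[361.0, 333.0]], [[465.0, 330.0]]]
-0.09 [[[359.0, -51.0]], [[466.0, -54.0]], [[373.0, 142.0]], [[481.0, 138.0]], [[387.0, 324.0]], [[496.0, 321.0]]]
```

View pics/top4z.png

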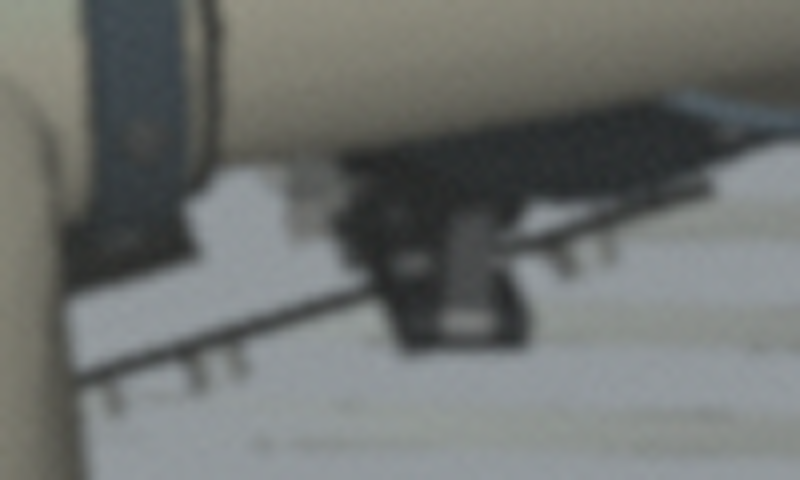

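>>> move_arm([
  [[0,0,0],[0,0,0]],
  [[0,0,0],[0,0,0]],
  [[0,0,0],[0,0,0]],
  [[0,0,0.29],[0,0,0]],
  [[0,0,0.29],[0,0,0]],
  [[0,0,0.29],[0,0,0]],
  [[0,0,0],[0,0,0]],
  [[0,0,0],[0,0,0]],
], hand=0.6)

```text
time_s: 7.1
position: [0.5783, -0.0461, 0.1098]
tool_rot: [2.225, -2.094, -0.072]
contact_force: [0.4, 0.1, -0.1]
opening: 0.0515
```

```bash
cat > look.py <<'E'
from go import *
import sys
def look(k,box=(120,220,300,410)):
    r0,r1,c0,c1=box
    a=optics.get_image("side");cv2.imwrite(f"pics/side{k}.png",cv2.resize(a[r0:r1,c0:c1,::-1],None,fx=6,fy=6,interpolation=cv2.INTER_CUBIC))
E
python3 - <<'E'
from look import *
plan(*target(1.32,.0));look(5)
E
```

```text
t 7.1 shift first: [ 0.006 -0.001  0.371] turn: [-0.003 -0.001  0.01 ] | turn first, then shift: [ 0.006 -0.001  0.371]
F [ 0.41  0.12 -0.1 ] M [ 0.069 -0.275  0.008] open 0.0515 q [ 0.197  0.431  0.08   0.011 -1.317 -0.14 ]
tgt [ 0.5766 -0.0469  0.0913] pos [ 0.5783 -0.0461  0.1098]
```

View pics/side5.png

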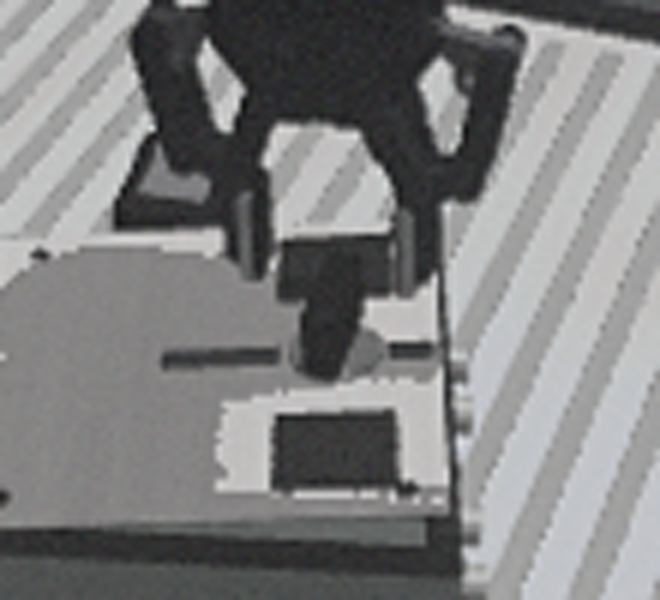

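>>> move_arm([
  [[0,0,0.12],[0,0,0]],
  [[0,0,0.12],[0,0,0]],
  [[0,0,0.1],[0,0,0]],
  [[0,0,0],[0,0,0]],
])

```text
time_s: 7.65
position: [0.576, -0.0465, 0.092]
tool_rot: [2.224, -2.094, -0.074]
contact_force: [-0.4, 0.2, -0.7]
opening: 0.0515
```

Run:
```python
from look import *
plan(*target(1.32,.0));look(6)
```

```text
t 7.65 shift first: [ 0.008 -0.013  0.012] turn: [0.011 0.002 0.009] | turn first, then shift: [ 0.008 -0.013  0.012]
F [-0.37  0.18 -0.73] M [ 0.077 -0.303  0.045] open 0.0515 q [ 0.197  0.44   0.047  0.011 -1.276 -0.14 ]
tgt [ 0.5766 -0.0469  0.0913] pos [ 0.576  -0.0465  0.092 ]
```

View pics/side6.png

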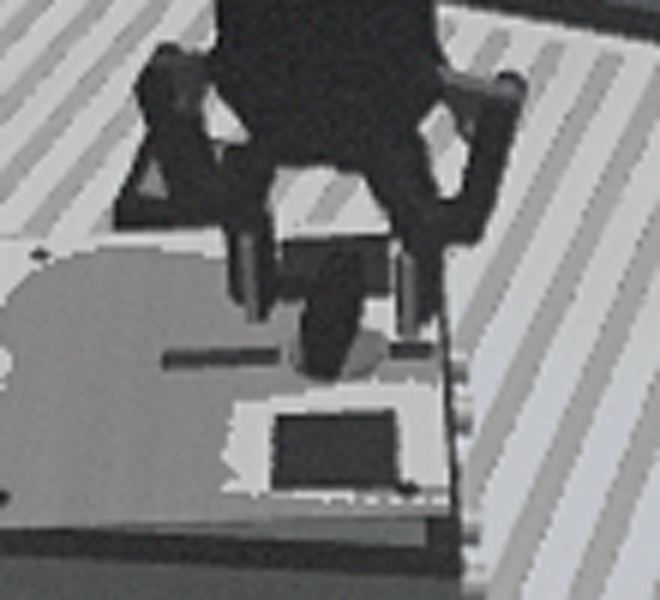

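>>> move_arm([
  [[0,0,0],[0,0,0]],
  [[0,0,0],[0,0,0]],
  [[0,0,0],[0,0,0]],
  [[0,0,0],[0,0,0]],
  [[0,0,0],[0,0,0]],
], hand=0)

```text
time_s: 8.32
position: [0.5778, -0.0464, 0.093]
tool_rot: [2.226, -2.095, -0.07]
contact_force: [4.4, -0.4, -1.5]
opening: 0.0127
```

Run:
```python
from look import *
plan(*target(1.32,.0));look(7)
```

```text
t 8.325 shift first: [0.008 0.021 0.036] turn: [-0.023  0.001  0.011] | turn first, then shift: [0.008 0.021 0.036]
F [ 4.39 -0.36 -1.54] M [-0.043 -1.872  0.076] open 0.0127 q [ 0.197  0.44   0.05   0.012 -1.275 -0.14 ]
tgt [ 0.5766 -0.0469  0.0913] pos [ 0.5778 -0.0464  0.093 ]
```

View pics/side7.png

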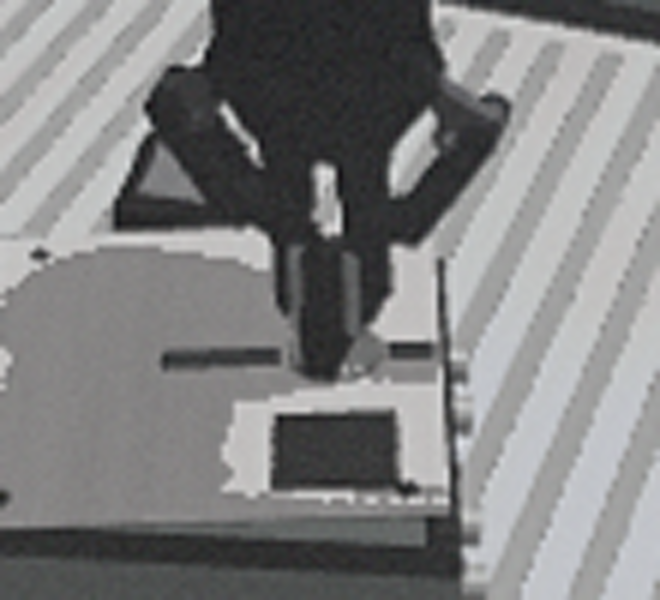

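>>> move_arm([
  [[0,-0.02,0],[0,0,0]],
  [[0,0,0],[0,0,0]],
  [[0,0,0],[0,0,0.5]],
  [[0,0,0],[0,0,0.5]],
  [[0,0,0],[0,0,0.5]],
  [[0,0,0],[0,0,0.5]],
  [[0,0,0],[0,0,0]],
])

```text
time_s: 9.25
position: [0.5781, -0.0465, 0.0928]
tool_rot: [1.956, -2.342, -0.055]
contact_force: [5.0, -0.9, -0.4]
opening: 0.0124
```

Run:
```python
from look import *
plan(*target(0,.0));look(8)
```

```text
t 9.25 shift first: [0.013 0.024 0.032] turn: [-8.000e-03  1.000e-02  9.013e+00] | turn first, then shift: [0.028 0.    0.032]
F [ 5.03 -0.87 -0.41] M [-0.113 -1.865  0.03 ] open 0.0124 q [ 0.197  0.441  0.052  0.012 -1.277 -0.38 ]
tgt [ 0.5766 -0.0469  0.0913] pos [ 0.5781 -0.0465  0.0928]
```

View pics/side8.png

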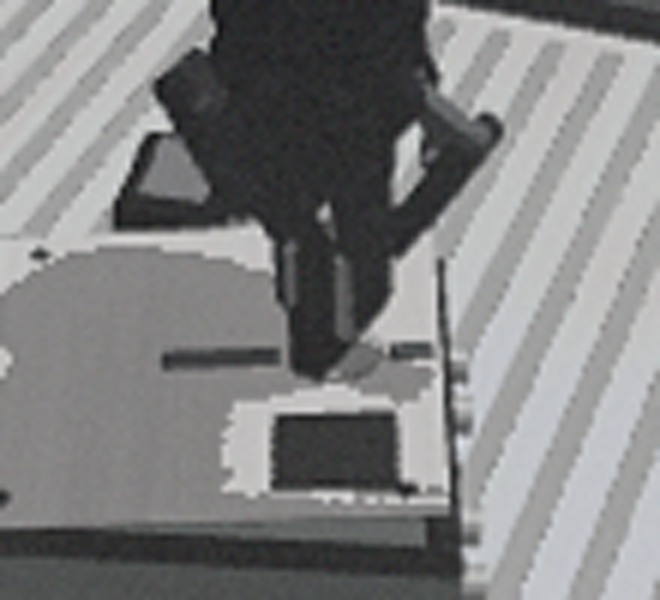

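>>> move_arm([
  [[0,0,0],[0,0,0.9]],
  [[0,0,0],[0,0,0.9]],
  [[0,0,0],[0,0,0.9]],
  [[0,0,0],[0,0,0.9]],
  [[0,0,0],[0,0,0.9]],
  [[0,0,0],[0,0,0.9]],
  [[0,0,0],[0,0,0.9]],
  [[0,0,0],[0,0,0.9]],
  [[0,0,0],[0,0,0.9]],
  [[0,0,0],[0,0,0.9]],
])

```text
time_s: 10.55
position: [0.5793, -0.0473, 0.093]
tool_rot: [0.469, -3.012, 0.026]
contact_force: [8.2, -4.8, -2.8]
opening: 0.0129
```

Run:
```python
from look import *
plan(*target(0,.0));look(9)
```

```text
t 10.55 shift first: [0.045 0.024 0.038] turn: [-0.019  0.026 -0.007] | turn first, then shift: [0.045 0.024 0.038]
F [ 8.19 -4.76 -2.77] M [-1.357 -3.257  0.275] open 0.0129 q [ 0.196  0.442  0.052  0.014 -1.275 -1.462]
tgt [ 0.5766 -0.0469  0.0913] pos [ 0.5793 -0.0473  0.093 ]
```

View pics/side9.png

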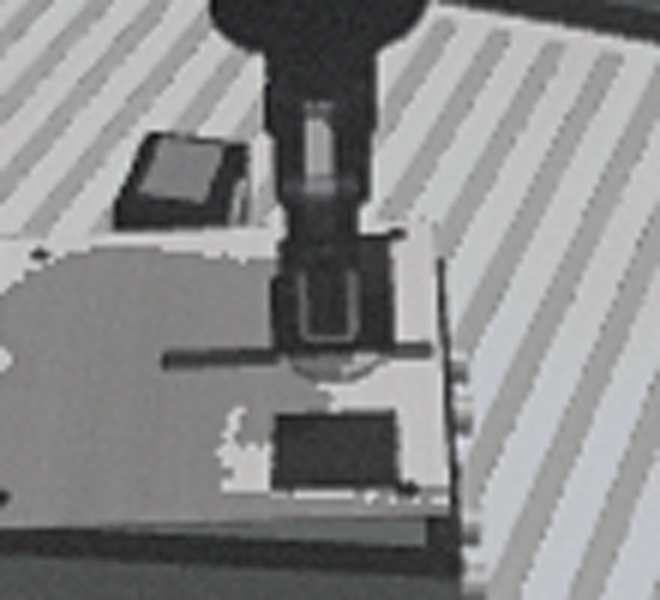

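>>> move_arm([
  [[-0.03,-0.03,0],[0,0,0]],
  [[0,0,0],[0,0,0]],
])

```text
time_s: 10.85
position: [0.5792, -0.0474, 0.0925]
tool_rot: [0.473, -3.008, 0.022]
contact_force: [3.0, 0.4, 1.6]
opening: 0.0125
```

>>> move_arm([
  [[0,0,0],[0,0,0]],
  [[0,0,0],[0,0,0]],
  [[0,0,0],[0,0,0]],
], hand=0.5)

```text
time_s: 11.22
position: [0.5787, -0.0474, 0.0921]
tool_rot: [0.472, -3.007, 0.022]
contact_force: [0.1, 0.7, -0.1]
opening: 0.0426
```

>>> move_arm([
  [[0,0,-0.35],[0,0,0]],
  [[0,0,-0.35],[0,0,0]],
  [[0,0,-0.35],[0,0,0]],
  [[0,0,-0.35],[0,0,0]],
  [[0,0,0],[0,0,0]],
])

```text
time_s: 11.85
position: [0.5865, -0.0453, 0.1631]
tool_rot: [0.472, -3.011, 0.023]
contact_force: [0.4, 0.7, -0.0]
opening: 0.0425
```

Run:
```python
from look import *
plan(*target(0,.07));look(10)
```

```text
t 11.85 shift first: [0.057 0.029 0.048] turn: [-0.001  0.02   0.01 ] | turn first, then shift: [0.057 0.028 0.048]
F [ 0.41  0.73 -0.01] M [ 0.118 -0.32   0.004] open 0.0425 q [ 0.196  0.416  0.196  0.011 -1.446 -1.457]
tgt [ 0.5831 -0.0448  0.161 ] pos [ 0.5865 -0.0453  0.1631]
```

View pics/side10.png

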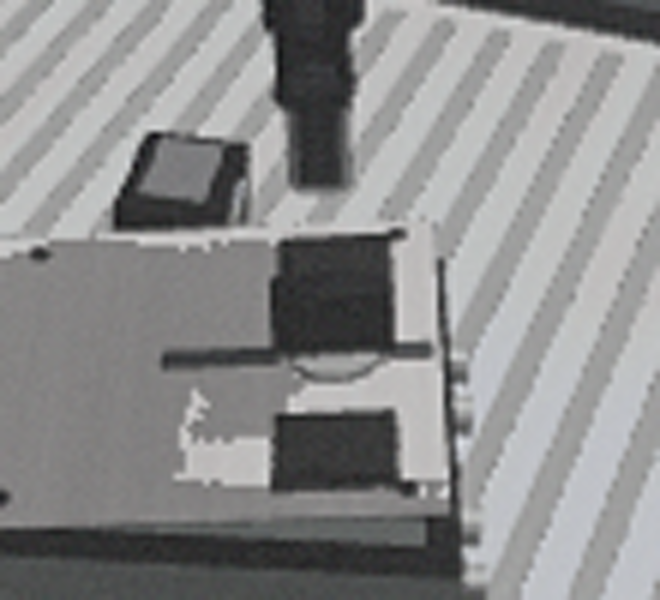

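Run:
```python
from look import *
a=np.mean([optics.get_image("side").astype(float) for _ in range(6)],0)[150:195,315:385,::-1]
b=np.clip((a-15)*3,0,255).astype(np.uint8)
cv2.imwrite("pics/side11.png",cv2.resize(b,None,fx=10,fy=10,interpolation=cv2.INTER_CUBIC))
f=np.load("fit.npy");M=Rp(f[3],f[4])
for t in(-.1,0,.1):
  c,s=np.cos(t),np.sin(t);P=np.array([[x*c-y*s,x*s+y*c,z] for x,y,z in((-.023,.007,.004),(.023,.007,.004),(-.023,.007,.034),(.023,.007,.034))])
  print(t,((proj("side",P@M.T+f[:3])-[315,150])*10).round().tolist())
```

```text
-0.1 [[506.0, 306.0], [302.0, 299.0], [503.0, 194.0], [295.0, 189.0]]
0 [[509.0, 300.0], [304.0, 305.0], [507.0, 188.0], [297.0, 194.0]]
0.1 [[512.0, 294.0], [307.0, 311.0], [509.0, 182.0], [301.0, 200.0]]
```

View pics/side11.png

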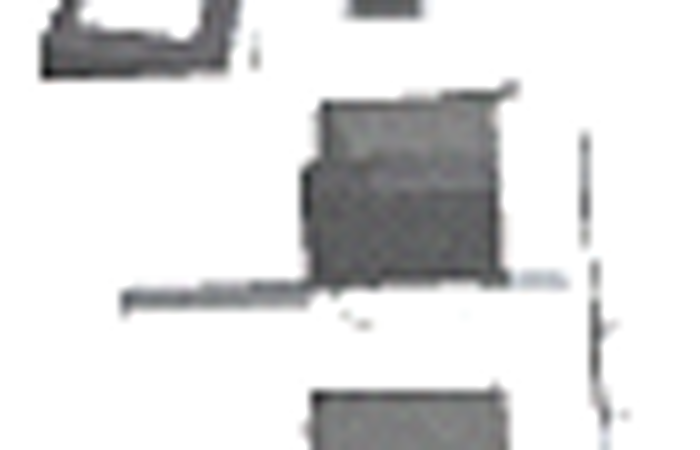

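>>> move_arm([
  [[0.05,0.6,0],[0,0,0]],
  [[0,0.63,0],[0,0,0]],
  [[0,0,0],[0,0,0]],
  [[0,0,0],[0,0,0]],
  [[0,0,0],[0,0,0]],
  [[0,0,0],[0,0,0]],
], hand=0)

```text
time_s: 12.95
position: [0.5647, 0.0119, 0.1621]
tool_rot: [0.47, -3.008, 0.022]
contact_force: [0.0, 0.4, -0.3]
opening: 0.0002
```

Run:
```python
from look import *
plan(*target(0,.015,dy=.06));look(12)
```

```text
t 12.95 shift first: [-0.007  0.007  1.122] turn: [ 0.003 -0.002  0.002] | turn first, then shift: [-0.007  0.007  1.122]
F [ 0.01  0.41 -0.26] M [ 0.088 -0.29   0.009] open 0.0002 q [ 2.980e-01  3.750e-01  1.350e-01  1.000e-03 -1.429e+00 -1.559e+00]
tgt [0.5597 0.0107 0.1063] pos [0.5647 0.0119 0.1621]
```

View pics/side12.png

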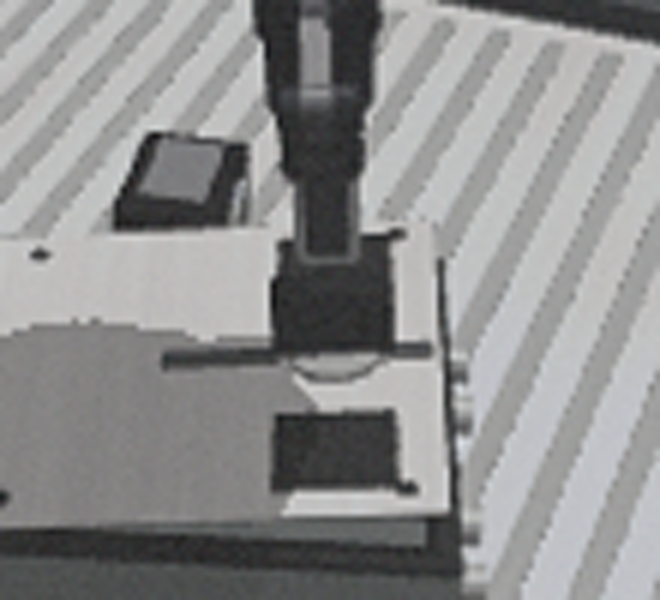

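>>> move_arm([
  [[0,0,0.35],[0,0,0]],
  [[0,0,0.35],[0,0,0]],
  [[0,0,0.35],[0,0,0]],
  [[0,0,0.35],[0,0,0]],
  [[0,0,0],[0,0,0]],
  [[0,0,0],[0,0,0]],
])

```text
time_s: 13.75
position: [0.5587, 0.0102, 0.0934]
tool_rot: [0.472, -3.009, 0.023]
contact_force: [-0.4, -0.0, 0.3]
opening: -0.0001
```

Run:
```python
from look import *
plan(*target(0,-.008,dy=.06));look(13)
```

```text
t 13.75 shift first: [0.003 0.002 0.202] turn: [-0.002  0.009  0.009] | turn first, then shift: [0.003 0.002 0.202]
F [-0.43 -0.04  0.29] M [ 0.082 -0.283 -0.003] open -0.0001 q [ 2.990e-01  4.040e-01 -1.000e-03  1.000e-03 -1.262e+00 -1.559e+00]
tgt [0.5576 0.01   0.0834] pos [0.5587 0.0102 0.0934]
```

View pics/side13.png

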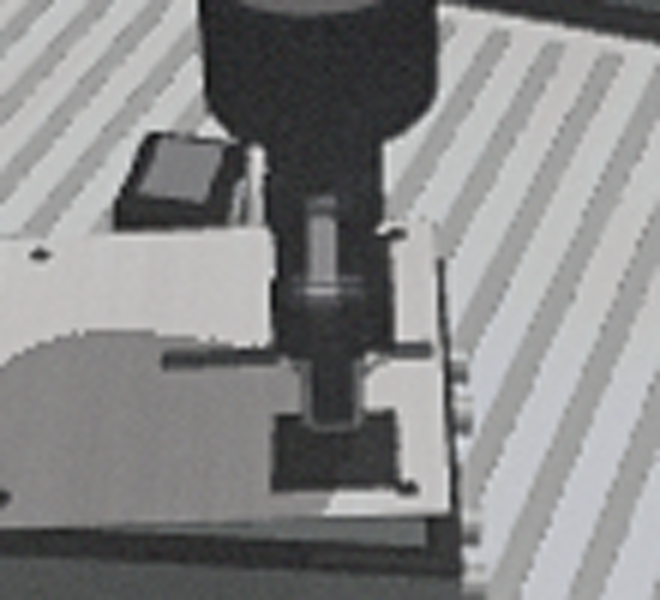

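Tips (330,425) sit just above the pad centre (335,450). Pressing down in small steps.

>>> move_arm([
  [[0,0,0.1],[0,0,0]],
  [[0,0,0.1],[0,0,0]],
  [[0,0,0.04],[0,0,0]],
  [[0,0,0],[0,0,0]],
])

```text
time_s: 14.3
position: [0.5568, 0.01, 0.0805]
tool_rot: [0.472, -3.008, 0.023]
contact_force: [-0.9, 0.4, 0.2]
opening: 0.0
```

>>> move_arm([
  [[0,0,0.06],[0,0,0]],
  [[0,0,0],[0,0,0]],
])

```text
time_s: 14.55
position: [0.557, 0.0099, 0.078]
tool_rot: [0.472, -3.009, 0.023]
contact_force: [0.1, 0.0, 2.5]
opening: 0.0
```

>>> move_arm([
  [[0,0,0.06],[0,0,0]],
  [[0,0,0],[0,0,0]],
])

```text
time_s: 14.8
position: [0.5566, 0.0098, 0.0748]
tool_rot: [0.472, -3.009, 0.023]
contact_force: [0.3, -0.4, 3.7]
opening: 0.0001
```

>>> move_arm([
  [[0,0,0.06],[0,0,0]],
  [[0,0,0],[0,0,0]],
])

```text
time_s: 15.05
position: [0.5563, 0.0097, 0.0717]
tool_rot: [0.472, -3.008, 0.023]
contact_force: [-0.4, -0.6, 4.3]
opening: 0.0003
```

>>> move_arm([
  [[0,0,0.06],[0,0,0]],
  [[0,0,0],[0,0,0]],
])

```text
time_s: 15.3
position: [0.5561, 0.0096, 0.0688]
tool_rot: [0.472, -3.009, 0.023]
contact_force: [0.1, 0.2, 3.9]
opening: 0.0002
```

>>> move_arm([
  [[0,0,0.06],[0,0,0]],
  [[0,0,0],[0,0,0]],
])

```text
time_s: 15.55
position: [0.5559, 0.0096, 0.066]
tool_rot: [0.472, -3.009, 0.023]
contact_force: [0.3, 0.1, 5.5]
opening: -0.0
```

>>> move_arm([
  [[0,0,0.05],[0,0,0]],
  [[0,0,0],[0,0,0]],
])

```text
time_s: 15.8
position: [0.5559, 0.0095, 0.0644]
tool_rot: [0.473, -3.01, 0.023]
contact_force: [-0.4, 0.0, 8.4]
opening: 0.0
```

>>> move_arm([
  [[0,0,0.04],[0,0,0]],
  [[0,0,0],[0,0,0]],
])

```text
time_s: 16.05
position: [0.556, 0.0095, 0.064]
tool_rot: [0.474, -3.011, 0.024]
contact_force: [-3.7, 1.9, 17.3]
opening: 0.0
```

>>> move_arm([
  [[0,0,0],[0,0,0]],
  [[0,0,0],[0,0,0]],
  [[0,0,0],[0,0,0]],
  [[0,0,0],[0,0,0]],
])

```text
time_s: 16.55
position: [0.556, 0.0095, 0.064]
tool_rot: [0.473, -3.011, 0.024]
contact_force: [-3.9, 0.2, 18.0]
opening: -0.0003
```

Run:
```python
from look import *
plan(*target(0,0,dy=.06));look(14)
a=optics.get_image("side")[110:290,250:450,::-1];cv2.imwrite("pics/side14w.png",cv2.resize(a,None,fx=3,fy=3))
print(monitor.get_obs()["contact_force"])
```

```text
t 16.55 shift first: [ 0.004 -0.001 -0.549] turn: [-0.007  0.022  0.016] | turn first, then shift: [ 0.005 -0.    -0.549]
F [-3.88  0.23 17.98] M [ 0.405  1.751 -0.054] open -0.0003 q [ 0.3    0.422 -0.054  0.002 -1.189 -1.559]
tgt [0.5583 0.0102 0.0913] pos [0.556  0.0095 0.064 ]
[-4.43611647  1.8073687  17.45171458]
```

View pics/side14.png

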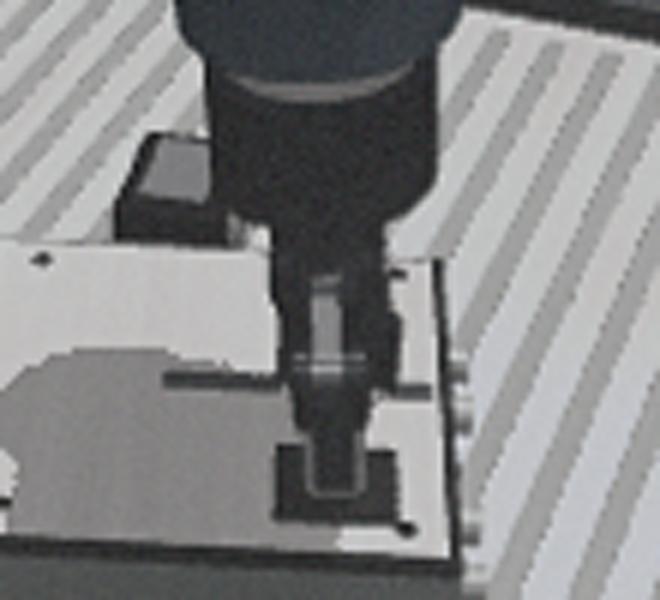

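View pics/side14w.png

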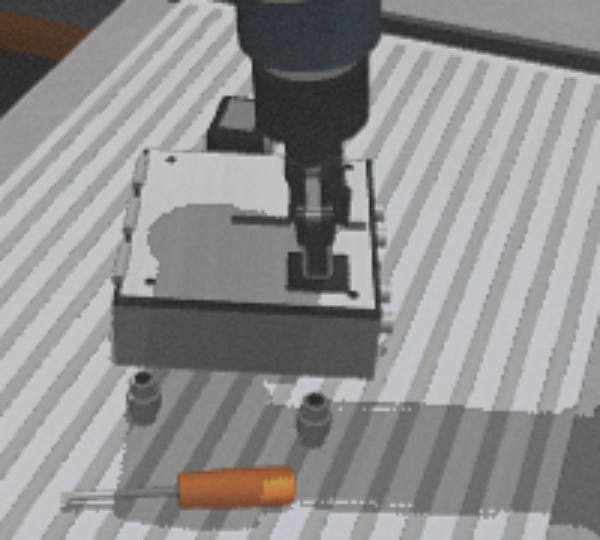

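Run:
```python
from workcell import job
print(job.close_job())
```

```text
the job is handed in; nothing more can be done
None
```

The wing is in line with the ribs and the panel is pressed fully home. I handed the job in at about 16.7 s, with the shut fingers still pressing on pad_left.

**What I did**
- I gripped the wing, which stood about 1.3 rad out of line, turned it clockwise by that amount and released it.
- I compared its direction with the ribs in the side picture before pressing anything. It agreed to within about 0.05 rad.
- I then pressed pad_left down with the fingers shut.

**Last checks**
- **Panel home:** the push rose from 2.5 to 5.5 N over about 12 mm, with no stop near 0.08 rad. It then climbed steeply to 17–18 N at 14–15 mm, which matches the panel being home. The side picture shows no gap left at the edge.
- **Other things:** the adapters and screwdriver look untouched in the side picture. The lamp is partly hidden by the gripper but looks unmoved.

**What disagreed or went unchecked**
- **Finger reach:** the side pictures put the fingertips about 20 mm farther back along the tool than the text says. I set grip height and push depth from the pictures and the measured force instead. Contact came where the pictures predicted.
- **Heights of the small objects:** my two-view heights for them came out several mm above the stated values.
- **Top camera:** the arm blocked its view of the panel, so the alignment check rests on the side camera and the gripper's angle. The wing was hidden behind the gripper in the final picture.

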